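# Set the grinding jars in the opening block by weight

### The job

The three closed grinding jars look alike, but one holds a plastic ball, one a steel ball and one a tungsten carbide ball, and only their weight tells which. Feel the weight of each, then press it upright into its hexagonal socket of the opening block, the lightest in the socket with one pin, the middle one in that with two pins and the heaviest in that with three, fully home on the socket's floor and without forcing it; let go of all of them, do not tip a jar over, and leave the dish, the pen and the stopper where they are.

Things in the scene. Friction and masses are not known exactly. Their poses are not given: they have to be found in the camera images.
- jar_a: Closed grinding jar: hexagonal steel body 46 mm across flats, 58 mm tall, with a groove 5 to 19 mm above the foot and the foot's edge bevelled 2 mm; on it a round knurled screw cap 54 mm across, 22 mm tall; 80 mm in all. Inside rolls a 34 mm ball: plastic (jar and ball 245 g), steel (360 g) or tungsten carbide (507 g), each +-12 g. Origin: centre of the underside; z up; x normal to a flat.
- jar_b: Grinding jar exactly like jar_a (its name says nothing of its place or of the ball inside, which change from run to run). Hexagon 46 mm across flats, cap 54 mm across, 80 mm tall. Origin: centre of the underside; z up; x normal to a flat, flats every 60 degrees.
- jar_c: Grinding jar exactly like jar_a (its name says nothing of its place or of the ball inside, which change from run to run). Hexagon 46 mm across flats, cap 54 mm across, 80 mm tall. Origin: centre of the underside; z up; x normal to a flat, flats every 60 degrees.
- block: Opening block, screwed down: milled steel bar 92 mm deep (x), 240 mm long (y), 36 mm tall, a low 26 mm flange at each end, with three hexagonal sockets along y, 80 mm apart, centred 4 mm behind the middle line. Sockets: 48 mm across flats, two flats normal to the block's x, 26 mm deep, 2.5 mm lead-in chamfer. Origin: centre of the underside; z up; x away from the robot at yaw 0.
- sole: Dark steel base plate of the block, 92 x 240 x 10 mm, which closes the sockets below: its top, 10 mm up, is their floor. Over 40 N on it spoils a jar's foot. Fixed to the block; origin at the centre of the underside.
- socket_1 (a point): Centre of the floor of the left socket (seen from the robot; y = +80 mm in the block's frame), marked by one round pin in front of it: the place of the lightest jar (plastic ball). z up. A jar that is home has its underside here.
- socket_2 (a point): Centre of the floor of the middle socket (seen from the robot; y = 0 in the block's frame), marked by two round pins in front of it: the place of the middle jar (steel ball). z up. A jar that is home has its underside here. In every socket two sprung noses (front and back flat) stop the jar 15 mm short of home; pressed past them it snaps down and they spring into its groove.
- socket_3 (a point): Centre of the floor of the right socket (seen from the robot; y = -80 mm in the block's frame), marked by three round pins in front of it: the place of the heaviest jar (carbide ball). z up. A jar that is home has its underside here. In every socket it takes 11 to 18 N, weight included, to press a jar past the noses; in the last 4 mm they draw it down. The floor is hard.
- petri_dish_1: Clear petri dish, 64 mm across and 16 mm tall, not part of the job; origin at the centre of its underside.
- marker_1: White marker pen with a dark cap, 133 mm long and 13 mm thick, lying; not part of the job; origin at the middle of its underside.
- stopper_1: Rubber stopper, 25 mm across and 24 mm tall, not part of the job; origin at the centre of its underside.
Not all that is in view belongs to the job. What is shaped like the jar_c but blue or turquoise is not meant.

How it is judged:
By the outcome, as a careful person would: the job done as asked, in the order asked, and still so for the second after the job is handed in, with the robot touching nothing.
It also fails if it takes over 72 s, if anything falls off the work surface, if the arm or the gripper's body presses on something with over 40 N, if the wrist force passes 120 N, or if a joint passes its speed limit or range.

### The arm

A 7-joint arm with a two-finger parallel gripper is mounted at the origin on a cart in front of the work surface, level with it; the furniture and walls round the work are solid. World frame = base frame: x ahead of the robot, y to its left, z up, the work surface at z = 0. Lengths are in m, angles in rad, forces in N, time in s.
With the tool pointing down it reaches from about 0.4 to 0.85 m from the base axis. Payload 10.4 kg.
Tool frame: the origin (TCP) lies between the finger pads; the fingertips stand 22 mm ahead of it and the grasp point (between the pads) lies 3 mm ahead of it (r.nose_length is the distance from the TCP to the fingertips, in m); z points along the fingers, y is the line along which they close (so a half turn about z gives the same grasp; the last joint's range is limited). The gripper opens to 87 mm and grips with 3 to 60 N. Pads are 19 mm wide; open, the fingers measure 117 mm over their backs; the gripper's body (75 mm by 190 mm) begins 51 mm behind the grasp point.
Start: joints at [1.175, 0.332, -0.065, 1.46, 0.022, 1.35, -0.088], TCP at [0.228, -0.582, 0.245] pointing down, gripper open.
Joint ranges: [-2.6, 2.6], [-0.5, 2.12], [-1.47, 1.34], [0.16, 2.42], [-1.27, 4.41], [0.06, 2.06], [-2.6, 2.6]. Speed limits (rad/s): [2.22, 2.22, 2.79, 2.79, 3.14, 3.14, 3.14].

### API

Orientations are given as a unit quaternion [x, y, z, w].
In Python, from bench import readout, cams, r gives the robot as it stands. The module is installed in compiled form; this text tells all that it offers.
- The arm moves only by the tool step_arm, never from a script. Its argument "deltas" is a list that holds one entry, the list of rows, each a list of 7 numbers: the turn, a rotation vector about the tool's x, y, z in rad, then the shift along the tool's x, y, z in m, then the opening in per cent of the stroke, from 0 (shut) to 100 (fully open). A call has 1 to 20 rows; each row is the pose to reach, as a shift and turn from the pose commanded when the call began, along the tool's axes at that moment; what a row does not reach only later rows make up. A row lasts 1/8 s, in which the tool goes at most 62.5 mm and 10.7 degrees, less where a joint would pass 70% of its speed; a pose out of reach is approached as far as the arm can. A call with a gripper value outside its range is refused whole. The fingers move at their own pace and stop on an object; "squeeze" is the grip in N (left out, the last holds). Time passes only in rows, so rows that repeat a pose let the fingers close. It gives the time, the measured TCP pose, the force, the opening and the grip force at its end, in the units of the state.
- readout.read_state(): the state, without advancing time (a new reading comes with each control period).
- cams.camera(name): name is "side" or "top" or "wrist"; returns a dict with "img" (420x560x3 uint8, red, green, blue), "fx", "fy", "cx", "cy" (pixels), "k1" (the pictures are not rectified: a ray, as slopes to the right and down, at radius r is drawn at 1 + k1 r^2 times it, then the intrinsics apply), "origin" and "rotation" of the camera in the world; the wrist camera has in their place "T_tool_cam" (4x4, takes a point from camera to tool coordinates, whose origin is the TCP and whose axes are the flange's). Camera axes: x right, y up, looking along -z (the intrinsics and any distortion apply to the point x, -y, -z); pixel columns grow to the right and rows downward; lengths in m; the calibration is good to about 2 mm. A picture is of the moment at which its call begins: read the wrist's pose just before it. There is no depth.
- r.close_job(): hands the job in; it is judged then, once.
The state is a dict: "time": time; "joint_positions": joint angles; "joint_vel": joint speeds; "joint_torque": joint torques, N m; "ee_pos": TCP position; "eef_rot": TCP orientation; "ft_force": force on the tool from outside, world axes, zero at the start; "torque": the same for the moment, N m; "width": finger opening in m; "grip_force": force on a finger pad.
Only numpy, scipy, OpenCV 4.12 (cv2) and the standard library are available. Lean on these libraries where they do the work, as an engineer would, in place of code of your own. Each camera call takes 0.05 s, during which the arm holds its last target. There are 200 camera calls.

## Working session

There is one attempt and no reset: what is moved stays moved. The work goes in short steps, Python scripts to look and compute and a tool call to move; the robot and the scene stay as the last step left them, time stands still between calls to the robot, and variables do not carry over. Pictures are saved under pics/ and viewed, at most 10 in all, crops included, and the job is handed in when it is done.

Besides the shell and the picture viewer there is one more tool, called after "Call:" by a JSON object that holds its "fn" and its "kwargs", one argument or row to a line. step_arm: Moves the arm, as the interface text tells. Its arguments: {"type":"object","properties":{"deltas":{"type":"array"},"squeeze":{"type":"number"}},"required":["deltas"]}

```bash
mkdir -p pics; python3 - <<'E'
from bench import readout, cams, r
import cv2,json,numpy as np
s=readout.read_state();print(s, r.nose_length)
for n in ("top","side"):
    c=cams.camera(n);cv2.imwrite(f"pics/{n}0.png",c["img"][:,:,::-1])
    print(n,{k:(v.tolist() if hasattr(v,'tolist') else v) for k,v in c.items() if k!="img"})
    np.save(f"{n}0.npy",{k:v for k,v in c.items()},allow_pickle=True)
E
```

```text
{'time': 0.0, 'joint_positions': array([ 1.17542706,  0.3329041 , -0.06469651,  1.46093191,  0.02160845,
        1.34991133, -0.08849268]), 'joint_vel': array([ 0.00068671, -0.00030525,  0.00129429, -0.00141432, -0.00133137,
        0.00153805, -0.00078317]), 'joint_torque': array([-2.24531323e-04, -6.23247313e+01,  2.49419123e-02, -3.89893162e+01,
       -6.12251577e-02,  3.98353406e-02,  1.85298381e-04]), 'ee_pos': array([ 0.22748362, -0.58174754,  0.24373828]), 'eef_rot': array([ 9.82677878e-01,  1.85320413e-01, -1.72608862e-04, -7.08719823e-04]), 'ft_force': array([-0.92314043,  0.66873179,  0.01122947]), 'torque': array([-0.03090155,  0.00800872, -0.02171024]), 'grip_force': 0.0, 'width': 0.08689612158749936} 0.022
top {'fx': 457.50390195602193, 'fy': 457.50390195602193, 'cx': 279.78427783857484, 'cy': 212.44691914595325, 'k1': -0.09991862593895103, 'origin': [0.4253076972513974, -0.025634363763715976, 1.212986637226449], 'rotation': [-0.028824253810608193, 0.026265517130306837, 0.7099038069013495, -0.7032182235615846]}
side {'fx': 508.79960021084, 'fy': 508.79960021084, 'cx': 270.80091779542903, 'cy': 208.72574082231893, 'k1': -0.12553738526676494, 'origin': [0.27786424612585114, 0.44853707915159463, 1.0659132985029522], 'rotation': [-0.05463878981840401, 0.22953037189456188, 0.9461585372135402, -0.22161776436707042]}
```

View pics/top0.png

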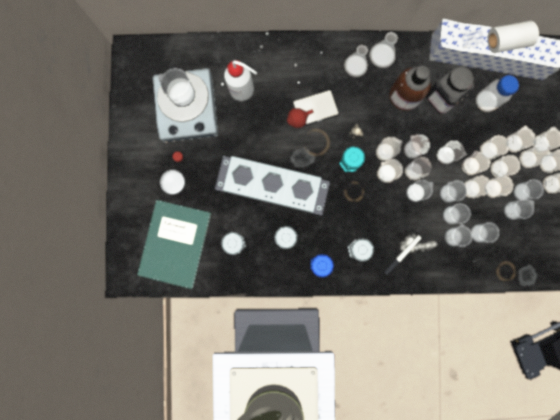

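View pics/side0.png

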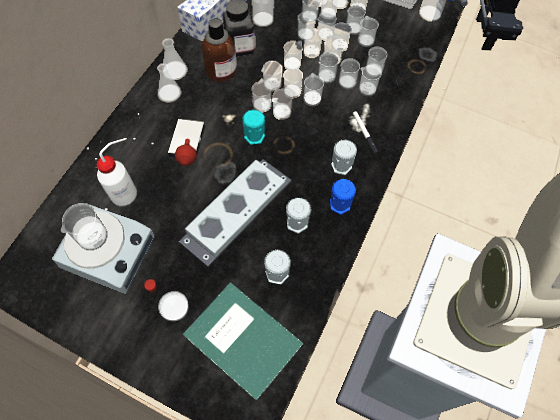

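The top view shows silver jars at (233,243), (286,237) and (362,250). Lookalikes are the blue one at (322,265), the turquoise one at (352,158) and white beakers further right; I choose the three silver hexagonal ones with caps. The block centre is near (273,185), the dish at (172,182), the stopper at (178,156) and the pen at (405,253). I'll check this in one close crop.

```bash
cat > h.py <<'E'
import numpy as np,cv2
from scipy.spatial.transform import Rotation as R
def cam(c,T=None):
    if 'T_tool_cam' in c:
        M=T@np.array(c['T_tool_cam']);return M[:3,3],M[:3,:3]
    q=np.array(c['rotation']);return np.array(c['origin']),(R.from_quat(q).as_matrix() if q.size==4 else q)
def project(c,P,T=None):
    o,M=cam(c,T);p=(np.atleast_2d(P)-o)@M;s=np.c_[p[:,0],-p[:,1]]/-p[:,2:3]
    s=s*(1+c['k1']*(s**2).sum(1,keepdims=True));return s*[c['fx'],c['fy']]+[c['cx'],c['cy']]
def unproject(c,uv,z,T=None):
    o,M=cam(c,T);d=(np.atleast_2d(uv)-[c['cx'],c['cy']])/[c['fx'],c['fy']];s=d.copy()
    for _ in range(20): s=d/(1+c['k1']*(s**2).sum(1,keepdims=True))
    ray=np.c_[s[:,0],-s[:,1],-np.ones(len(s))]@M.T;return o+ray*((z-o[2])/ray[:,2:3])
def tool(s):
    T=np.eye(4);T[:3,:3]=R.from_quat(s['eef_rot']).as_matrix();T[:3,3]=s['ee_pos'];return T
E
python3 - <<'E'
from h import *
for n in ("top","side"):
    c=np.load(n+"0.npy",allow_pickle=True).item()
    pts={'top':[(233,242),(286,236),(362,250),(243,175),(272.5,182),(302,189)],'side':[(277,257),(298,206),(344,150),(210,227),(234,203),(258,180)]}[n]
    z=[.08]*3+[.036]*3
    for p,zz in zip(pts,z): print(n,p,unproject(c,p,zz).round(4))
    if n=='top':
        g=c['img'][140:290,150:430,::-1];cv2.imwrite('pics/crop.png',cv2.resize(g,None,fx=2.85,fy=2.85,interpolation=cv2.INTER_CUBIC))
E
```

```text
top (233, 242) [[0.4415 0.0946 0.08  ]]
top (286, 236) [[ 0.4552 -0.0368  0.08  ]]
top (362, 250) [[ 0.4186 -0.2246  0.08  ]]
top (243, 175) [[0.6159 0.073  0.036 ]]
top (272.5, 182) [[ 0.5967 -0.0036  0.036 ]]
top (302, 189) [[ 0.5776 -0.0799  0.036 ]]
side (277, 257) [[0.4436 0.0891 0.08  ]]
side (298, 206) [[ 0.4551 -0.0389  0.08  ]]
side (344, 150) [[ 0.4211 -0.2199  0.08  ]]
side (210, 227) [[0.6172 0.075  0.036 ]]
side (234, 203) [[ 0.5978 -0.0026  0.036 ]]
side (258, 180) [[ 0.5763 -0.0814  0.036 ]]
```

View pics/crop.png

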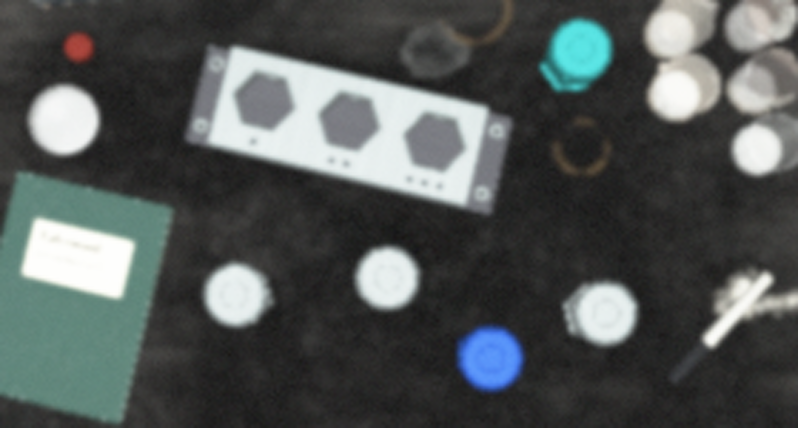

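The crop confirms the choice: three silver-capped jars at crop (237,295), (388,278) and (605,313). The blue one at (491,358) and the turquoise one at (580,50) are excluded. Pins in front of the sockets read 1, 2, 3 from left to right. Next is the wrist camera geometry and a hover over the jars.

```bash
cat >> h.py <<'E'
def goto(s,pos,yaw=None):
    "tool-frame delta (turn, shift) to reach pos with tool down and x_tool at yaw (deg)"
    T=tool(s);M=T[:3,:3]
    if yaw is None: G=M
    else:
        a=np.radians(yaw);x=np.array([np.cos(a),np.sin(a),0]);z=np.array([0,0,-1.]);G=np.c_[x,np.cross(z,x),z]
    return R.from_matrix(M.T@G).as_rotvec().round(4),(M.T@(np.array(pos)-T[:3,3])).round(4)
E
python3 - <<'E'
from h import *
from bench import readout,cams
s=readout.read_state();c=cams.camera('wrist');print(np.array(c['T_tool_cam']).round(3),{k:v for k,v in c.items() if k[0] in 'fck'})
print(s['time'],goto(s,[.42,-.12,.33],76))
print(goto(s,[.42,-.12,.33],90))
# view footprint for hover
T=np.eye(4);a=np.radians(76);x=np.array([np.cos(a),np.sin(a),0]);z=np.array([0,0,-1.])
T[:3,:3]=np.c_[x,np.cross(z,x),z];T[:3,3]=[.42,-.12,.33]
print(project(c,[[.442,.092,.08],[.455,-.038,.08],[.42,-.222,.08],[.616,.074,.036],[.597,-.003,.036],[.577,-.08,.036]],T).round(0))
E
```

```text
[[-0.     0.963  0.269  0.073]
 [ 1.     0.     0.    -0.   ]
 [ 0.     0.269 -0.963 -0.14 ]
 [ 0.     0.     0.     1.   ]] {'fx': 289.25117678032956, 'fy': 289.25117678032956, 'cx': 279.3862408844091, 'cy': 206.015595256073, 'k1': 0.0063737247418735815}
0.1 (array([-1.300e-03, -5.000e-04, -9.536e-01]), array([ 0.3475, -0.36  , -0.0857]))
(array([-1.200e-03, -7.000e-04, -1.198e+00]), array([ 0.3475, -0.36  , -0.0857]))
[[254.   2.]
 [291. 113.]
 [297. 248.]
 [391.  -6.]
 [385.  62.]
 [379. 123.]]
```

Call:
{"fn": "step_arm", "kwargs": {
  "deltas": [
    [[0,0,-0.954,0.41,-0.41,-0.086,100],[0,0,-0.954,0.41,-0.41,-0.086,100],[0,0,-0.954,0.41,-0.41,-0.086,100],[0,0,-0.954,0.41,-0.41,-0.086,100],[0,0,-0.954,0.41,-0.41,-0.086,100],[0,0,-0.954,0.41,-0.41,-0.086,100],[0,0,-0.954,0.41,-0.41,-0.086,100],[0,0,-0.954,0.41,-0.41,-0.086,100],[0,0,-0.954,0.41,-0.41,-0.086,100],[0,0,-0.954,0.41,-0.41,-0.086,100],[0,0,-0.954,0.41,-0.41,-0.086,100],[0,0,-0.954,0.41,-0.41,-0.086,100],[0,0,-0.954,0.41,-0.41,-0.086,100]]
  ]
}}

```text
time: 1.78
ee_pos: [0.4598, -0.0522, 0.3303]
eef_rot: [0.789, 0.615, -0.0, -0.0]
ft_force: [-0.0, 0.3, -0.4]
width: 0.0873
grip_force: 0.0
```

```bash
cat > look.py <<'E'
import sys,pickle
from h import *
from bench import readout,cams
s=readout.read_state();c=cams.camera('wrist');n=sys.argv[1]
pickle.dump((s,c),open(n+'.pkl','wb'));cv2.imwrite(f'pics/{n}.png',c['img'][:,:,::-1])
print(s['time'],s['ee_pos'].round(4),s['eef_rot'].round(4),s['ft_force'].round(2),s['joint_positions'].round(2))
E
python3 look.py w1
```

```text
1.775 [ 0.4598 -0.0522  0.3303] [ 7.886e-01  6.149e-01 -3.000e-04 -0.000e+00] [-0.01  0.3  -0.37] [ 0.71 -0.04 -0.67  1.69 -0.02  1.48 -0.2 ]
```

View pics/w1.png

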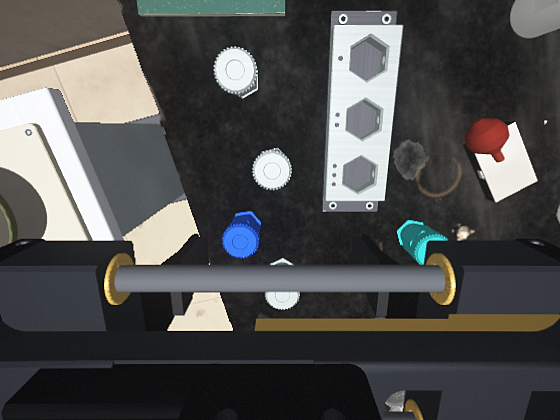

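The wrist view shows jar 1 at (235,70), jar 2 at (272,170), jar 3 partly hidden at (283,295), and socket centres near (369,58), (364,119) and (361,174). I'll fit the jar silhouettes in all views for position and yaw, and fit the sockets.

```bash
cat > fit.py <<'E'
from h import *
from scipy.optimize import minimize
A=np.radians(np.arange(0,360,10))
def ring(r,z): return np.c_[r*np.cos(A),r*np.sin(A),0*A+z]
def hexa(yaw,z,af=.046):
    b=np.radians(yaw+30+60*np.arange(6));return np.c_[af/3**.5*np.cos(b),af/3**.5*np.sin(b),0*b+z]
def rend(c,T,p,box,S=4,z0=0):
    x,y,yaw=p;u0,v0,u1,v1=box;m=np.zeros(((v1-v0)*S,(u1-u0)*S),np.uint8)
    for P in (np.r_[ring(.027,.058),ring(.027,.08)],np.r_[hexa(yaw,.002),hexa(yaw,.058),hexa(yaw,0,.042)]):
        uv=(project(c,P+[x,y,z0],T)+.5-[u0,v0])*S-.5
        cv2.fillConvexPoly(m,cv2.convexHull((uv*16).round().astype(np.int32)),255,shift=4)
    return cv2.resize(m,(u1-u0,v1-v0),interpolation=cv2.INTER_AREA)/255.
def fit(c,T,x,y,blur=1.,z0=0,pad=8):
    uv=project(c,np.r_[ring(.03,0),ring(.03,.08)]+[x,y,z0],T)
    u0,v0=np.maximum(uv.min(0).astype(int)-pad,0);u1,v1=np.minimum(uv.max(0).astype(int)+pad,[560,420]);box=(u0,v0,u1,v1)
    im=c['img'][v0:v1,u0:u1].astype(float);sat=im.max(2)-im.min(2);g=im.min(2)
    seg=np.clip((g-70)/60,0,1)
    def cost(p): return ((cv2.GaussianBlur(rend(c,T,p,box,z0=z0),(0,0),blur)-seg)**2).mean()
    res=[]
    for yaw in range(-30,30,6):
        r=minimize(lambda q:cost([x+q[0]*.01,y+q[1]*.01,q[2]*10]),[0,0,yaw/10],method='Nelder-Mead',options=dict(initial_simplex=np.array([[0,0,yaw/10],[.4,0,yaw/10],[0,.4,yaw/10],[0,0,yaw/10+.5]]),xatol=.005,fatol=1e-7))
        q=r.x;res.append((r.fun,x+q[0]*.01,y+q[1]*.01,(q[2]*10+30)%60-30))
    res.sort();return res
E
python3 - <<'E'
from fit import *
import pickle
s,w=pickle.load(open('w1.pkl','rb'))
C={n:(np.load(n+'0.npy',allow_pickle=True).item(),None) for n in('side','top')};C['w1']=(w,tool(s))
for j,(x,y) in enumerate([(.443,.092),(.455,-.038),(.420,-.222)]):
    for n,(c,T) in C.items():
        if n=='w1' and j==2: continue
        r=fit(c,T,x,y,1.2 if n!='w1' else .7)
        print(j+1,n,[tuple(np.round(q,4)) for q in r[:1]+r[3:4]+r[6:7]])
print('sockets',unproject(w,[(369,58),(364,119),(361,174)],.036,tool(s)).round(4))
c=w;g=c['img'][0:230,180:420,::-1];cv2.imwrite('pics/w1c.png',cv2.resize(g,None,fx=2.6,fy=2.6,interpolation=cv2.INTER_CUBIC))
E
```

```text
1 side [(np.float64(0.0211), np.float64(0.4402), np.float64(0.0968), np.float64(-20.3682)), (np.float64(0.0212), np.float64(0.4399), np.float64(0.0969), np.float64(-26.3964)), (np.float64(0.0214), np.float64(0.4399), np.float64(0.0967), np.float64(28.7915))]
1 top [(np.float64(0.0057), np.float64(0.4394), np.float64(0.0972), np.float64(-12.5354)), (np.float64(0.0057), np.float64(0.4394), np.float64(0.097), np.float64(-12.4975)), (np.float64(0.0059), np.float64(0.4392), np.float64(0.0972), np.float64(-3.6693))]
1 w1 [(np.float64(0.0196), np.float64(0.4396), np.float64(0.096), np.float64(-15.5849)), (np.float64(0.0198), np.float64(0.4396), np.float64(0.0963), np.float64(-13.658)), (np.float64(0.0198), np.float64(0.4396), np.float64(0.096), np.float64(-14.2822))]
2 side [(np.float64(0.0375), np.float64(0.4529), np.float64(-0.0356), np.float64(22.2839)), (np.float64(0.0377), np.float64(0.4528), np.float64(-0.0357), np.float64(19.9849)), (np.float64(0.0379), np.float64(0.4531), np.float64(-0.0355), np.float64(26.5956))]
2 top [(np.float64(0.0069), np.float64(0.4523), np.float64(-0.0355), 
[... 353 characters left out ...]
-24.542)), (np.float64(0.012), np.float64(0.4526), np.float64(-0.0349), np.float64(-12.8759))]
3 side [(np.float64(0.037), np.float64(0.4201), np.float64(-0.2255), np.float64(14.0862)), (np.float64(0.0371), np.float64(0.4202), np.float64(-0.2257), np.float64(8.9248)), (np.float64(0.0384), np.float64(0.4201), np.float64(-0.2254), np.float64(-3.4867))]
3 top [(np.float64(0.0062), np.float64(0.4199), np.float64(-0.2252), np.float64(-17.0834)), (np.float64(0.0064), np.float64(0.42), np.float64(-0.2252), np.float64(-21.3704)), (np.float64(0.0075), np.float64(0.4199), np.float64(-0.2251), np.float64(24.454))]
sockets [[ 0.6167  0.0746  0.036 ]
 [ 0.5969 -0.0022  0.036 ]
 [ 0.5792 -0.0797  0.036 ]]
```

View pics/w1c.png

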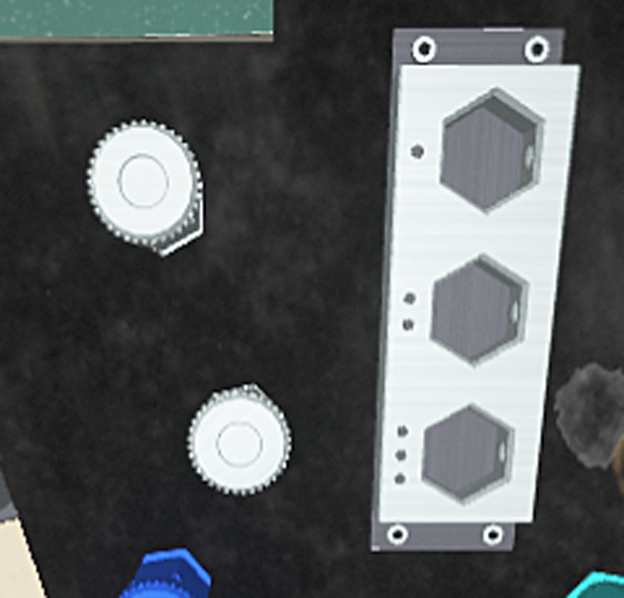

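```bash
python3 - <<'E'
from fit import *
import pickle
s,w=pickle.load(open('w1.pkl','rb'));T=tool(s)
im=w['img'].astype(float);g=im.min(2);v1,u0,u1=225,300,430
seg=np.clip((g[:v1,u0:u1]-110)/60,0,1)
def rend(p):
    x,y,yaw=p;S=4;m=np.zeros((v1*S,(u1-u0)*S),np.uint8);a=np.radians(yaw);M=np.array([[np.cos(a),-np.sin(a)],[np.sin(a),np.cos(a)]])
    def poly(q,val):
        q=np.array(q)@M.T+[x,y];uv=(project(w,np.c_[q,0*q[:,0]+.036],T)+.5-[u0,0])*S-.5
        cv2.fillConvexPoly(m,(uv*16).round().astype(np.int32),val,shift=4)
    poly([(-.046,-.094),(.046,-.094),(.046,.094),(-.046,.094)],255)
    for yy in(-.08,0,.08): poly(hexa(0,0,.053)[:,:2]+[.004,yy],0)
    return cv2.GaussianBlur(cv2.resize(m,(u1-u0,v1),interpolation=cv2.INTER_AREA)/255.,(0,0),.6)
f=lambda q:((rend([.593+q[0]*.01,-.003+q[1]*.01,-14+q[2]*5])-seg)**2).mean()
for st in(.4,-.4):
    r=minimize(f,[0,0,0],method='Nelder-Mead',options=dict(initial_simplex=np.array([[0,0,0],[st,0,0],[0,st,0],[0,0,st]])))
    x,y,yw=.593+r.x[0]*.01,-.003+r.x[1]*.01,-14+r.x[2]*5;print(r.fun,x,y,yw)
a=np.radians(yw)
for yy in(.08,0,-.08): print(x+.004*np.cos(a)-yy*np.sin(a),y+.004*np.sin(a)+yy*np.cos(a))
for P in([.62,-.20,.25],[.60,-.22,.3],[.62,-.25,.3]):
    T2=T.copy();T2[:3,3]=P
    print(P,[project(w,[[a,b,.08],[a,b,0]],T2).round(0).tolist() for a,b in((.44,.0968),(.4525,-.0354),(.42,-.2255))])
    print(goto(s,P))
E
```

```text
0.1005571932262046 0.5923471441249132 -0.00019242476538218044 -14.230312779566239
0.10067923253577228 0.5922054914322294 -0.00026414691895764114 -14.488468157697369
0.6160930947896752 0.07619095366849399
0.5960782834898516 -0.0012648874839488245
0.576063472190028 -0.07872072863639162
[0.62, -0.2, 0.25] [[[-6.0, -81.0], [61.0, -32.0]], [[74.0, 77.0], [118.0, 87.0]], [[119.0, 256.0], [149.0, 232.0]]]
(array([0., 0., 0.]), array([-0.1042,  0.1915,  0.0803]))
[0.6, -0.22, 0.3] [[[49.0, -76.0], [97.0, -34.0]], [[113.0, 61.0], [145.0, 73.0]], [[148.0, 222.0], [170.0, 206.0]]]
(array([0., 0., 0.]), array([-0.1285,  0.1769,  0.0303]))
[0.62, -0.25, 0.3] [[[16.0, -107.0], [73.0, -57.0]], [[86.0, 37.0], [123.0, 54.0]], [[124.0, 205.0], [151.0, 191.0]]]
(array([0., 0., 0.]), array([-0.1527,  0.2036,  0.0303]))
```

Call:
{"fn": "step_arm", "kwargs": {
  "deltas": [
    [[0,0,0,-0.153,0.204,0.03,100],[0,0,0,-0.153,0.204,0.03,100],[0,0,0,-0.153,0.204,0.03,100],[0,0,0,-0.153,0.204,0.03,100],[0,0,0,-0.153,0.204,0.03,100],[0,0,0,-0.153,0.204,0.03,100],[0,0,0,-0.153,0.204,0.03,100]]
  ]
}}

```text
time: 2.7
ee_pos: [0.6209, -0.2476, 0.3016]
eef_rot: [0.788, 0.616, 0.0, 0.001]
ft_force: [0.0, 0.0, 0.9]
width: 0.0871
grip_force: 0.0
```

```bash
python3 look.py w2; python3 - <<'E'
from fit import *
import pickle
s,w=pickle.load(open('w2.pkl','rb'));T=tool(s)
for x,y in((.4525,-.0354),(.42,-.2255)):
    for r in fit(w,T,x,y,.7)[::2]: print(np.round(r,4))
g=w['img'][0:230,60:460,::-1];cv2.imwrite('pics/w2c.png',cv2.resize(g,None,fx=2,fy=2,interpolation=cv2.INTER_CUBIC))
E
```

```text
2.7 [ 0.6209 -0.2476  0.3016] [7.875e-01 6.163e-01 3.000e-04 5.000e-04] [0.03 0.02 0.95] [ 0.69  0.47 -0.57  1.22  0.24  1.53 -0.08]
[  0.0648   0.4546  -0.0369 -10.1854]
[  0.0649   0.4545  -0.037  -14.6193]
[  0.0649   0.4546  -0.037  -14.0372]
[  0.065    0.4545  -0.0369 -18.9418]
[  0.0657   0.4544  -0.037  -25.6955]
[  0.0474   0.421   -0.2251 -19.7571]
[  0.0475   0.4212  -0.2252 -16.7685]
[  0.0475   0.4213  -0.2249 -17.5441]
[  0.0476   0.421   -0.2251 -17.3207]
[  0.0478   0.4211  -0.225  -20.0233]
```

View pics/w2c.png

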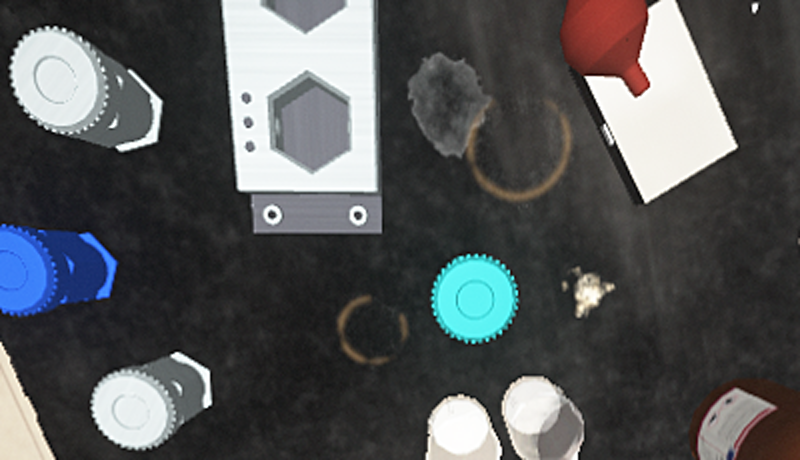

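The crop shows jar 2 at (57,80) with its foot hexagon corners near (161,98), (153,140) and (120,151). Jar 3 is at (128,408) with foot corners near (180,352), (209,378) and (210,405). The shaded bodies are grey, so I'll refit with a lower threshold and cross-check with those corners.

```bash
sed -i 's/seg=np.clip((g-70)\/60,0,1)/seg=np.clip((cv2.GaussianBlur(g,(0,0),.6)-60)\/15,0,1)/' fit.py; python3 - <<'E'
from fit import *
import pickle
s,w=pickle.load(open('w2.pkl','rb'));T=tool(s);g=w['img'].min(2)
print('desk',np.percentile(g[120:180,110:170],[5,50,95]),'body2',g[50,115],g[56,118],'body3',g[194,145])
for x,y in((.4525,-.0354),(.42,-.2255)):
    for r in fit(w,T,x,y,.7)[::3]: print(np.round(r,4))
for pts in(((161,98),(153,140),(120,151)),((180,352),(209,378),(210,405))):
    P=unproject(w,np.array(pts)/2+[60,0],.002,T)[:,:2];d=np.diff(P,axis=0)
    print(P.round(4).tolist(),np.hypot(*d.T).round(4),(np.degrees(np.arctan2(d[:,1],d[:,0]))%60-30).round(1),'(edge dir; normal yaw = +30 mod 60)')
for f,L in(('w1.pkl',((.44,.0968),(.4525,-.0354))),):
    s,w=pickle.load(open(f,'rb'))
    for x,y in L:
        for r in fit(w,tool(s),x,y,.7)[::4]: print('w1',np.round(r,4))
E
```

```text
desk [25. 32. 42.] body2 88 115 body3 92
[ 1.08000e-02  4.54200e-01 -3.70000e-02 -2.66846e+01]
[ 1.08000e-02  4.54300e-01 -3.69000e-02 -2.38773e+01]
[ 1.16000e-02  4.54500e-01 -3.68000e-02 -1.91914e+01]
[ 0.0138  0.4543 -0.0373  6.011 ]
[ 8.10000e-03  4.21300e-01 -2.24800e-01 -1.86353e+01]
[ 8.1000e-03  4.2110e-01 -2.2520e-01 -1.6131e+01]
[ 8.2000e-03  4.2100e-01 -2.2510e-01 -1.7128e+01]
[ 1.5200e-02  4.2160e-01 -2.2490e-01  1.7058e+01]
[[0.4786, -0.0336], [0.4635, -0.0569], [0.4386, -0.058]] [0.0277 0.0249] [ 27.1 -27.4] (edge dir; normal yaw = +30 mod 60)
[[0.4284, -0.2012], [0.4428, -0.2257], [0.4362, -0.2464]] [0.0285 0.0217] [-29.4 -18. ] (edge dir; normal yaw = +30 mod 60)
w1 [ 6.20000e-03  4.39400e-01  9.62000e-02 -1.51084e+01]
w1 [ 6.20000e-03  4.39500e-01  9.62000e-02 -1.44462e+01]
w1 [ 6.30000e-03  4.39400e-01  9.62000e-02 -1.44622e+01]
w1 [ 5.90000e-03  4.52300e-01 -3.51000e-02  2.90242e+01]
w1 [ 5.90000e-03  4.52400e-01 -3.51000e-02  2.88042e+01]
w1 [ 5.90000e-03  4.52400e-01 -3.52000e-02  2.95785e+01]
```

```bash
cat > yaw.py <<'E'
from fit import *
def curve(c,T,x,y,blur,yaws,z0=0):
    uv=project(c,np.r_[ring(.03,0),ring(.03,.08)]+[x,y,z0],T)
    u0,v0=np.maximum(uv.min(0).astype(int)-4,0);u1,v1=np.minimum(uv.max(0).astype(int)+4,[560,420]);box=(u0,v0,u1,v1)
    g=c['img'][v0:v1,u0:u1].min(2).astype(float);seg=np.clip((g-45)/35,0,1)
    out=[];q0=np.zeros(3)
    for yw in yaws:
        f=lambda q:((cv2.GaussianBlur(rend(c,T,[x+q[0]*.01,y+q[1]*.01,yw],box,z0=z0+q[2]*.01),(0,0),blur)-seg)**2).sum()
        r=minimize(f,q0,method='Nelder-Mead',options=dict(initial_simplex=q0+np.r_[np.zeros((1,3)),.3*np.eye(3)],xatol=.002,fatol=1e-4));out.append(r.fun);q0=r.x
    return np.array(out)
E
python3 - <<'E'
from yaw import *
import pickle
V={}
for n in('w1','w2'): s,w=pickle.load(open(n+'.pkl','rb'));V[n]=(w,tool(s),.6)
for n in('side','top'): V[n]=(np.load(n+'0.npy',allow_pickle=True).item(),None,1.)
Y=np.arange(-30,30,4);print(Y)
for j,p,vs in((1,(.44,.0965),('w1','side','top')),(2,(.4535,-.036),('w1','w2','side','top')),(3,(.4205,-.2255),('w2','side','top'))):
    for v in vs: o=curve(*V[v][:2],*p,V[v][2],Y);print(j,v,o.min().round(1),(o-o.min()).round(1))
E
```

```text
[-30 -26 -22 -18 -14 -10  -6  -2   2   6  10  14  18  22  26]
1 w1 45.0 [23.8 15.3  7.3  0.8  0.   4.3 10.4 16.1 20.3 23.4 27.4 30.1 31.7 30.8
 28.2]
1 side 22.7 [4.9 2.7 1.  0.1 0.  0.8 2.1 3.6 4.8 6.3 7.2 7.9 8.1 7.6 6. ]
1 top 14.2 [2.  1.2 0.5 0.2 0.  0.1 0.5 1.2 2.1 2.8 3.3 3.5 3.5 3.3 2.7]
2 w1 21.7 [ 0.   1.7  4.7  7.3 10.7 12.6 14.1 15.  15.  13.9 12.3  9.7  7.4  3.7
  0.7]
2 w2 47.1 [ 0.   3.1 14.9 30.  46.6 53.1 58.8 66.2 62.  54.4 46.3 36.4 27.  15.3
  4.6]
2 side 22.9 [0.4 0.6 2.6 4.9 7.  8.5 9.3 9.2 8.7 7.6 5.9 4.4 3.1 1.3 0. ]
2 top 9.3 [0. 0. 0. 0. 0. 0. 0. 0. 0. 0. 0. 0. 0. 0. 0.]
3 w2 35.5 [23.6 15.2  7.7  0.   2.7  8.2 15.1 22.  29.6 35.2 39.4 39.5 38.  33.7
 26.9]
3 side 20.1 [3.3 1.2 0.4 0.  0.  0.3 1.  2.1 4.3 6.5 9.7 9.8 7.1 5.  3.5]
3 top 9.8 [2.  1.2 0.3 0.  0.1 0.8 1.9 3.2 4.3 5.2 5.4 5.3 4.6 4.  2.9]
```

Yaw minima agree across views: jar 1 at -15.5°, jar 2 at 30°, jar 3 at -17°. Block yaw is about -14°. I start with jar 3, gripping the cap.

```bash
python3 - <<'E'
from h import *
from bench import readout
s=readout.read_state()
for z in(.13,.072): print(goto(s,[.4207,-.2251,z],75))
E
```

```text
(array([0.0016, 0.0005, 0.0191]), array([-0.0262, -0.2   ,  0.1716]))
(array([0.0016, 0.0005, 0.0191]), array([-0.0262, -0.2001,  0.2296]))
```

Call:
{"fn": "step_arm", "kwargs": {
  "deltas": [
    [[0,0,0.019,-0.026,-0.2,0.17,100],[0,0,0.019,-0.026,-0.2,0.17,100],[0,0,0.019,-0.026,-0.2,0.17,100],[0,0,0.019,-0.026,-0.2,0.17,100],[0,0,0.019,-0.026,-0.2,0.17,100],[0,0,0.019,-0.026,-0.2,0.17,100],[0,0,0.019,-0.026,-0.2,0.17,100]]
  ]
}}

```text
time: 3.62
ee_pos: [0.4229, -0.2258, 0.1323]
eef_rot: [0.793, 0.609, 0.001, 0.002]
ft_force: [1.2, 0.1, 0.7]
width: 0.087
grip_force: 0.0
```

```bash
cat > rd.py <<'E'
import sys
from h import *
from bench import readout,cams
# usage: rd.py n x y z yaw [more z]; averages n readings (0.05 s each)
n=int(sys.argv[1]);L=[]
for i in range(n): cams.camera('top');L.append(readout.read_state())
s=L[-1];F=np.array([l['ft_force'] for l in L]);P=np.array([l['ee_pos'] for l in L])
M=R.from_quat(s['eef_rot']).as_matrix()
print(s['time'],P.mean(0).round(4),P.std(0).round(4),'yaw',np.degrees(np.arctan2(M[1,0],M[0,0])).round(2),'F',F.mean(0).round(2),F.std(0).round(2),'w',s['width'].round(4))
a=list(map(float,sys.argv[2:]))
s=dict(s,ee_pos=P.mean(0))
for z in a[2:3]+a[4:]: print(goto(s,[a[0],a[1],z],a[3]))
E
python3 rd.py 10 .4207 -.2251 .072 75
```

```text
Traceback (most recent call last):
  File "rd.py", line 9, in <module>
    print(s['time'],P.mean(0).round(4),P.std(0).round(4),'yaw',np.degrees(np.arctan2(M[1,0],M[0,0])).round(2),'F',F.mean(0).round(2),F.std(0).round(2),'w',s['width'].round(4))
                                                                                                                                                           ^^^^^^^^^^^^^^^^
AttributeError: 'float' object has no attribute 'round'
```

```bash
sed -i "s/s\['width'\].round(4)/round(s['width'],4)/" rd.py; python3 rd.py 10 .4207 -.2251 .072 75
```

```text
4.625 [ 0.4208 -0.2256  0.1306] [0. 0. 0.] yaw 74.93 F [ 0.1  -0.25  0.15] [0.53 0.67 0.33] w 0.087
(array([ 0.0001,  0.0001, -0.0012]), array([ 0.0005, -0.0002,  0.0586]))
```

Call:
{"fn": "step_arm", "kwargs": {
  "deltas": [
    [[0,0,0,0,0,0.04,100],[0,0,0,0,0,0.058,100],[0,0,0,0,0,0.058,100],[0,0,0,0,0,0.058,50],[0,0,0,0,0,0.058,50],[0,0,0,0,0,0.058,50],[0,0,0,0,0,0.058,50],[0,0,0,0,0,0.03,50],[0,0,0,0,0,-0.01,50],[0,0,0,0,0,-0.01,50],[0,0,0,0,0,-0.01,50]]
  ],
  "squeeze": 40
}}

```text
time: 6.0
ee_pos: [0.4202, -0.2254, 0.1397]
eef_rot: [0.794, 0.608, -0.0, -0.0]
ft_force: [-0.2, -0.5, -3.6]
width: 0.0529
grip_force: 40.0
```

```bash
python3 rd.py 14 .577 -.0795 .16 78
```

```text
6.7 [ 0.4205 -0.2254  0.14  ] [0.0003 0.0001 0.0005] yaw 74.93 F [-0.17  0.05 -3.44] [0.43 0.43 0.62] w 0.0533
(array([ 0.0001,  0.0001, -0.0536]), array([ 0.1816,  0.1132, -0.02  ]))
```

Jar 3 weighs about 3.6 N, so it is the steel one (middle) for socket 2. The block fit used the wrong bar length, since the flanges lie outside the 240 mm. I'll refit.

```bash
cat > blk.py <<'E'
from fit import *
import pickle
def blk(w,T,blur,th=(100,60),flip=None):
    B=np.array([[-.046,-.12],[.046,-.12],[.046,.12],[-.046,.12]])
    a=np.radians(-14);M0=np.array([[np.cos(a),-np.sin(a)],[np.sin(a),np.cos(a)]])
    uv=project(w,np.c_[B@M0.T+[.593,-.001],np.full(4,.036)],T);u0,v0=np.maximum(uv.min(0).astype(int)-5,0);u1,v1=np.minimum(uv.max(0).astype(int)+5,[560,235 if T is not None else 420])
    seg=np.clip((w['img'][v0:v1,u0:u1].min(2).astype(float)-th[0])/th[1],0,1)
    def rend(p):
        x,y,yaw=p;S=4;m=np.zeros(((v1-v0)*S,(u1-u0)*S),np.uint8);a=np.radians(yaw);M=np.array([[np.cos(a),-np.sin(a)],[np.sin(a),np.cos(a)]])
        def poly(q,val):
            q=np.array(q)@M.T+[x,y];uv=(project(w,np.c_[q,0*q[:,0]+.036],T)+.5-[u0,v0])*S-.5
            cv2.fillConvexPoly(m,(uv*16).round().astype(np.int32),val,shift=4)
        poly(B,255)
        for yy in(-.08,0,.08): poly(hexa(0,0,.053)[:,:2]+[.004,yy],0)
        return cv2.GaussianBlur(cv2.resize(m,(u1-u0,v1-v0),interpolation=cv2.INTER_AREA)/255.,(0,0),blur)
    f=lambda q:((rend([.593+q[0]*.01,-.001+q[1]*.01,-14+q[2]*5])-seg)**2).mean()
    r=minimize(f,[0,0,0],method='Nelder-Mead',options=dict(initial_simplex=np.array([[0,0,0],[.4,0,0],[0,.4,0],[0,0,.4]]),xatol=1e-3,fatol=1e-7))
    x,y,yw=.593+r.x[0]*.01,-.001+r.x[1]*.01,-14+r.x[2]*5;a=np.radians(yw)
    return r.fun,yw,[(round(x+.004*np.cos(a)-yy*np.sin(a),4),round(y+.004*np.sin(a)+yy*np.cos(a),4)) for yy in(.08,0,-.08)]
E
python3 - <<'E'
from blk import *
for n in('w1','w2'): s,w=pickle.load(open(n+'.pkl','rb'));print(n,blk(w,tool(s),.6))
for n in('side','top'): print(n,blk(np.load(n+'0.npy',allow_pickle=True).item(),None,1.))
E
```

```text
w1 (np.float64(0.07569003778775368), np.float64(-14.30486745070103), [(np.float64(0.6155), np.float64(0.0747)), (np.float64(0.5958), np.float64(-0.0028)), (np.float64(0.576), np.float64(-0.0803))])
w2 (np.float64(0.07524770118302478), np.float64(-14.184718553401272), [(np.float64(0.6166), np.float64(0.0747)), (np.float64(0.597), np.float64(-0.0029)), (np.float64(0.5774), np.float64(-0.0804))])
side (np.float64(0.04308626716229292), np.float64(-14.443055318810543), [(np.float64(0.6167), np.float64(0.0744)), (np.float64(0.5967), np.float64(-0.0031)), (np.float64(0.5767), np.float64(-0.0805))])
top (np.float64(0.06965016513762894), np.float64(-14.320022352293051), [(np.float64(0.616), np.float64(0.0756)), (np.float64(0.5962), np.float64(-0.0019)), (np.float64(0.5764), np.float64(-0.0795))])
```

Call:
{"fn": "step_arm", "kwargs": {
  "deltas": [
    [[0,0,-0.01,0.04,0.017,-0.02,50],[0,0,-0.02,0.09,0.039,-0.02,50],[0,0,-0.03,0.14,0.06,-0.02,50],[0,0,-0.04,0.19,0.082,-0.02,50],[0,0,-0.047,0.235,0.101,-0.02,50],[0,0,-0.047,0.261,0.112,-0.02,50],[0,0,-0.047,0.261,0.112,-0.02,50],[0,0,-0.047,0.261,0.112,-0.02,50],[0,0,-0.047,0.261,0.112,-0.02,50]]
  ]
}}

```text
time: 7.82
ee_pos: [0.5965, -0.0041, 0.1605]
eef_rot: [0.78, 0.626, -0.0, 0.0]
ft_force: [0.3, 0.1, -3.0]
width: 0.0529
grip_force: 40.0
```

```bash
python3 rd.py 6 .5966 -.0027 .1085 77.6; python3 look.py w3; python3 - <<'E'
from h import *
from bench import cams
s=cams.camera('side');g=s['img'][130:260,180:340,::-1];a=cv2.resize(g,None,fx=2.5,fy=3,interpolation=cv2.INTER_CUBIC)
w=cv2.imread('pics/w3.png');w=cv2.resize(w[0:420,160:400],(240*390//420,390))
a=cv2.resize(g,(480,390),interpolation=cv2.INTER_CUBIC);cv2.imwrite('pics/m3.png',np.hstack([a,w]))
np.save('side3.npy',s,allow_pickle=True)
E
```

```text
8.125 [ 0.5966 -0.0035  0.1607] [0.0001 0.0003 0.    ] yaw 77.6 F [-0.21  0.27 -3.44] [0.45 0.79 0.4 ] w 0.0527
(array([0.0002, 0.0002, 0.    ]), array([ 0.0007, -0.0002,  0.0522]))
8.125 [ 0.5967 -0.003   0.1606] [ 7.793e-01  6.266e-01 -0.000e+00  2.000e-04] [ 0.21  1.08 -3.38] [ 0.5   0.42 -0.72  1.61  0.29  1.21 -0.5 ]
```

View pics/m3.png

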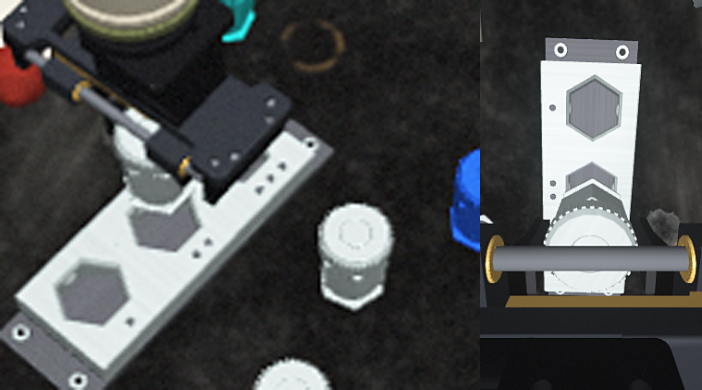

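The picture shows jar 3 held upright above socket 2, with its foot corner in line with the socket corner. I'm lowering it gently.

Call:
{"fn": "step_arm", "kwargs": {
  "deltas": [
    [[0,0,0,0,0,0.025,50],[0,0,0,0,0,0.045,50],[0,0,0,0,0,0.05,50],[0,0,0,0,0,0.055,50],[0,0,0,0,0,0.06,50],[0,0,0,0,0,0.06,50]]
  ]
}}

```text
time: 8.98
ee_pos: [0.5968, -0.0027, 0.1005]
eef_rot: [0.779, 0.627, -0.0, 0.0]
ft_force: [0.3, -0.1, -3.8]
width: 0.053
grip_force: 40.0
```

```bash
python3 rd.py 3 .5966 -.0027 .0976 77.6 .0826
```

```text
9.125 [ 0.597  -0.0027  0.1009] [0.     0.     0.0001] yaw 77.63 F [ 0.08  0.08 -3.53] [0.65 0.48 0.44] w 0.0528
(array([0.0006, 0.    , 0.0005]), array([-0.0001, -0.0004,  0.0033]))
(array([0.0006, 0.    , 0.0005]), array([-0.0001, -0.0004,  0.0183]))
```

Call:
{"fn": "step_arm", "kwargs": {
  "deltas": [
    [[0,0,0,0,0,0.002,50],[0,0,0,0,0,0.004,50],[0,0,0,0,0,0.005,50],[0,0,0,0,0,0.006,50]]
  ],
  "squeeze": 55
}}

```text
time: 9.62
ee_pos: [0.5972, -0.0024, 0.0955]
eef_rot: [0.779, 0.627, 0.0, 0.0]
ft_force: [-2.5, 0.3, 8.6]
width: 0.0528
grip_force: 55.0
```

```bash
python3 rd.py 1 .5966 -.0027 .0826 77.6
```

```text
9.675 [ 0.5972 -0.0024  0.0954] [0. 0. 0.] yaw 77.63 F [-2.01  0.86  3.88] [0. 0. 0.] w 0.0526
(array([ 0.0011, -0.0001,  0.0005]), array([-0.0004, -0.0006,  0.0128]))
```

Call:
{"fn": "step_arm", "kwargs": {
  "deltas": [
    [[0,0,0,0,0,0.002,50],[0,0,0,0,0,0.004,50],[0,0,0,0,0,0.006,50],[0,0,0,0,0,0.007,50],[0,0,0,0,0,0.008,50]]
  ]
}}

```text
time: 10.3
ee_pos: [0.5966, -0.0027, 0.086]
eef_rot: [0.779, 0.627, -0.0, -0.0]
ft_force: [0.8, 0.3, -4.3]
width: 0.053
grip_force: 55.0
```

```bash
python3 rd.py 2 .5966 -.0027 .0826 77.6
```

```text
10.4 [ 0.5966 -0.0028  0.086 ] [0.     0.     0.0001] yaw 77.62 F [ 0.3   0.3  -4.06] [0.35 0.28 0.27] w 0.0527
(array([-0.0006,  0.0002,  0.0003]), array([0.0001, 0.    , 0.0034]))
```

Call:
{"fn": "step_arm", "kwargs": {
  "deltas": [
    [[0,0,0,0,0,0.001,50],[0,0,0,0,0,0.002,50],[0,0,0,0,0,0.003,50],[0,0,0,0,0,0.0035,50],[0,0,0,0,0,0.004,50],[0,0,0,0,0,0.004,50]]
  ]
}}

```text
time: 11.15
ee_pos: [0.597, -0.0027, 0.0835]
eef_rot: [0.779, 0.627, 0.0, 0.0]
ft_force: [-4.5, -0.0, 9.1]
width: 0.053
grip_force: 55.0
```

```bash
python3 rd.py 2 .5966 -.0027 .0826 77.6
```

```text
11.25 [ 0.597  -0.0027  0.0835] [0. 0. 0.] yaw 77.62 F [-3.64 -0.81  7.8 ] [0.36 0.25 0.3 ] w 0.0528
(array([0.0007, 0.0004, 0.0004]), array([-0.0001, -0.0004,  0.0009]))
```

Contact came at about home height with an 8 N rise, so it should be on the floor. I let go, back off, and check the height with the cameras.

Call:
{"fn": "step_arm", "kwargs": {
  "deltas": [
    [[0,0,0,0,0,-0.0005,100],[0,0,0,0,0,-0.0005,100],[0,0,0,0,0,-0.0005,100],[0,0,0,0,0,-0.04,100],[0,0,0,0,0,-0.08,100],[0,0,0,0,0,-0.08,100]]
  ]
}}

```text
time: 12.0
ee_pos: [0.5986, -0.0023, 0.1658]
eef_rot: [0.779, 0.627, 0.002, 0.002]
ft_force: [-0.0, -0.7, -0.5]
width: 0.0868
grip_force: 0.0
```

```bash
python3 rd.py 1 .453 -.036 .135 68 ; python3 look.py w4; python3 - <<'E'
from h import *
import pickle
s,c=pickle.load(open('w4.pkl','rb'));T=tool(s)
print(project(c,[[.5966,-.0027,.09],[.4535,-.036,.08]],T))
E
```

```text
12.05 [ 0.5976 -0.0026  0.1638] [0. 0. 0.] yaw 77.62 F [-0.34  0.02 -0.65] [0. 0. 0.] w 0.0869
(array([ 0.0027, -0.0004,  0.1679]), array([-0.0636, -0.1341,  0.0284]))
12.05 [ 0.5976 -0.0026  0.1638] [0.7792 0.6268 0.0009 0.001 ] [-0.34  0.02 -0.65] [ 0.5   0.42 -0.72  1.61  0.29  1.22 -0.49]
[[278.55003955 223.61775905]
 [125.80242258 289.05675951]]
```

Call:
{"fn": "step_arm", "kwargs": {
  "deltas": [
    [[0,0,0.168,-0.063,-0.133,0.015,100],[0,0,0.168,-0.063,-0.133,0.033,100],[0,0,0.168,-0.063,-0.133,0.033,100],[0,0,0.168,-0.063,-0.133,0.033,100],[0,0,0.168,-0.063,-0.133,0.033,100],[0,0,0.168,-0.063,-0.133,0.033,100]]
  ]
}}

```text
time: 12.85
ee_pos: [0.4543, -0.0352, 0.1296]
eef_rot: [0.829, 0.559, 0.0, -0.0]
ft_force: [0.4, 0.7, 0.8]
width: 0.087
grip_force: 0.0
```

```bash
python3 rd.py 8 .4528 -.0357 .072 68; python3 look.py w5; python3 - <<'E'
from blk import *
from yaw import *
s,w=pickle.load(open('w5.pkl','rb'));T=tool(s)
print(project(w,[[.44,.0965,.08],[.5966,-.0027,.09]],T))
Y=np.arange(-24,-6,3)
print(Y,curve(w,T,.44,.0965,.6,Y).round(1)); r=fit(w,T,.44,.0965,.6);print(np.round(r[0],4))
c=np.load('side0.npy',allow_pickle=True).item()
from bench import cams
c=cams.camera('side');np.save('side5.npy',c,allow_pickle=True)
g=c['img'][150:280,170:330,::-1];a=cv2.resize(g,(480,390),interpolation=cv2.INTER_CUBIC);b=cv2.resize(w['img'][0:260,230:560,::-1],(318,250));b=np.vstack([b,np.zeros((140,318,3),np.uint8)]);cv2.imwrite('pics/m5.png',np.hstack([a,b]))
for z0 in(.006,.01,.014,.018,.022,.026):print(z0,fit(c,None,.5966,-.0027,1.,z0=z0,pad=0)[0])
E
```

```text
13.25 [ 0.4538 -0.0354  0.1295] [0.0002 0.0002 0.    ] yaw 68.0 F [ 0.03 -0.12 -0.19] [0.5  0.26 0.43] w 0.0871
(array([ 0., -0.,  0.]), array([-0.0006, -0.0008,  0.0575]))
13.25 [ 0.4535 -0.0357  0.1295] [0.829  0.5592 0.     0.    ] [-0.26 -0.5   0.29] [ 0.69  0.12 -0.74  2.    0.09  1.05 -0.48]
[[174.48987503  47.06931157]
 [486.2223059  105.60363543]]
[-24 -21 -18 -15 -12  -9] [220.6 200.4 182.7 182.9 199.1 220.9]
[  0.0162   0.4403   0.0954 -12.3172]
0.006 (np.float64(0.2454742365197688), np.float64(0.5952969798453932), np.float64(-0.001439318689509983), np.float64(1.2997879426011671))
0.01 (np.float64(0.22886309828563706), np.float64(0.5947397997106919), np.float64(-0.001220300530429107), np.float64(4.748614356209458))
0.014 (np.float64(0.20198390769663638), np.float64(0.5948892941446259), np.float64(0.0014139082240736235), np.float64(5.524192328644958))
0.018 (np.float64(0.20447625704547298), np.float64(0.5934757110547854), np.float64(0.0018480149576002502), np.float64(10.947956266088369))
0.022 (np.float64(0.1939892952228725), np.float64(0.5925586378225175), np.float64(0.0027783502760483645), np.float64(15.682360914580883))
0.026 (np.float64(0.1858329487425847), np.float64(0.5915047246177688), np.float64(0.0034870661481175517), np.float64(17.64441367506801))
```

View pics/m5.png

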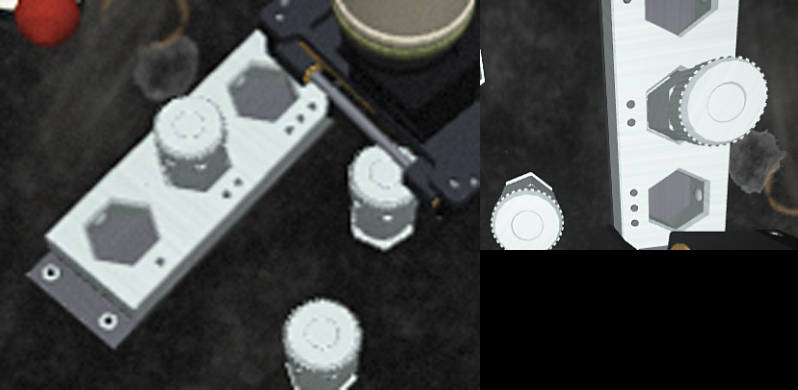

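Seen from the wrist, jar 3's cap centre is at (485.3,106.1). The home prediction is (486.2,105.6), and standing 15 mm high would shift it about 17 px, so it is home. Now I grasp and weigh jar 2.

Call:
{"fn": "step_arm", "kwargs": {
  "deltas": [
    [[0,0,0,0,-0.0005,0.04,100],[0,0,0,0,-0.0005,0.057,100],[0,0,0,0,-0.0005,0.057,100],[0,0,0,0,-0.0005,0.057,50],[0,0,0,0,-0.0005,0.057,50],[0,0,0,0,-0.0005,0.057,50],[0,0,0,0,-0.0005,0.057,50],[0,0,0,0,-0.0005,0.03,50],[0,0,0,0,-0.0005,-0.01,50],[0,0,0,0,-0.0005,-0.03,50],[0,0,0,0,-0.0005,-0.06,50],[0,0,0,0,-0.0005,-0.06,50],[0,0,0,0,-0.0005,-0.06,50]]
  ],
  "squeeze": 55
}}

```text
time: 14.98
ee_pos: [0.4524, -0.0356, 0.1886]
eef_rot: [0.829, 0.559, -0.001, -0.0]
ft_force: [-0.1, -0.0, -2.7]
width: 0.053
grip_force: 55.0
```

```bash
python3 rd.py 14 .5768 -.0801 .19 83.7; python3 - <<'E'
from h import *
from bench import readout
s=readout.read_state();print(goto(s,[.6163,.0748,.19],83.7))
E
```

```text
15.675 [ 0.4527 -0.0355  0.1891] [0.0003 0.     0.0004] yaw 68.0 F [ 0.1  -0.11 -2.56] [0.56 0.53 0.49] w 0.0527
(array([ 1.000e-04,  1.000e-04, -2.741e-01]), array([ 0.0051,  0.1318, -0.0009]))
(array([ 1.000e-04,  1.000e-04, -2.741e-01]), array([ 0.1635,  0.1101, -0.0005]))
```

Jar 2 weighs about 2.5 N, so it is the plastic one (lightest) for socket 1.

Call:
{"fn": "step_arm", "kwargs": {
  "deltas": [
    [[0,0,-0.06,0.035,0.024,0,50],[0,0,-0.12,0.075,0.05,0,50],[0,0,-0.18,0.115,0.077,0,50],[0,0,-0.24,0.15,0.1,0,50],[0,0,-0.274,0.1635,0.11,0,50],[0,0,-0.274,0.1635,0.11,0.02,50],[0,0,-0.274,0.1635,0.11,0.04,50],[0,0,-0.274,0.1635,0.11,0.06,50],[0,0,-0.274,0.1635,0.11,0.06,50]]
  ]
}}

```text
time: 16.8
ee_pos: [0.6147, 0.0738, 0.1273]
eef_rot: [0.745, 0.667, -0.002, -0.001]
ft_force: [0.9, 0.3, -2.1]
width: 0.0529
grip_force: 55.0
```

```bash
python3 rd.py 5 .6163 .0748 .1 83.7
```

```text
17.05 [0.6163 0.0747 0.1299] [0.0004 0.0002 0.0006] yaw 83.69 F [ 0.33  0.53 -2.35] [0.44 0.21 0.3 ] w 0.0531
(array([ 0.0015, -0.0002, -0.0002]), array([ 0.0001, -0.    ,  0.0299]))
```

Call:
{"fn": "step_arm", "kwargs": {
  "deltas": [
    [[0,0,0,0,0,0.014,50],[0,0,0,0,0,0.02,50],[0,0,0,0,0,0.025,50],[0,0,0,0,0,0.028,50],[0,0,0,0,0,0.028,50]]
  ]
}}

```text
time: 17.68
ee_pos: [0.6161, 0.0749, 0.1014]
eef_rot: [0.745, 0.667, -0.0, -0.0]
ft_force: [-0.6, -0.2, -0.8]
width: 0.0528
grip_force: 55.0
```

```bash
python3 rd.py 3 .6163 .0748 .082 83.7
```

```text
17.825 [0.6163 0.0749 0.1017] [0.     0.     0.0001] yaw 83.7 F [ 0.09 -0.   -2.27] [0.47 0.16 0.21] w 0.0526
(array([ 0.0005, -0.    , -0.0001]), array([-0.0001,  0.    ,  0.0197]))
```

Call:
{"fn": "step_arm", "kwargs": {
  "deltas": [
    [[0,0,0,0,0,0.003,50],[0,0,0,0,0,0.005,50],[0,0,0,0,0,0.007,50],[0,0,0,0,0,0.009,50],[0,0,0,0,0,0.011,50],[0,0,0,0,0,0.013,50],[0,0,0,0,0,0.015,50],[0,0,0,0,0,0.016,50]]
  ]
}}

```text
time: 18.82
ee_pos: [0.6158, 0.0746, 0.0849]
eef_rot: [0.745, 0.667, -0.0, -0.0]
ft_force: [-0.5, -1.2, -1.9]
width: 0.0529
grip_force: 55.0
```

```bash
python3 rd.py 2 .6163 .0748 .082 83.7
```

```text
18.925 [0.6158 0.0746 0.0849] [0.     0.     0.0001] yaw 83.69 F [ 0.56 -0.37 -2.67] [0.08 0.07 0.11] w 0.0529
(array([-0.0009,  0.0003, -0.0001]), array([0.0002, 0.0005, 0.0029]))
```

Call:
{"fn": "step_arm", "kwargs": {
  "deltas": [
    [[0,0,0,0,0,0.001,50],[0,0,0,0,0,0.002,50],[0,0,0,0,0,0.003,50],[0,0,0,0,0,0.0035,50],[0,0,0,0,0,0.0035,50]]
  ]
}}

```text
time: 19.55
ee_pos: [0.6163, 0.0751, 0.0833]
eef_rot: [0.745, 0.667, 0.0, 0.0]
ft_force: [-4.8, -1.9, 9.5]
width: 0.0529
grip_force: 54.9
```

```bash
python3 rd.py 2 .6163 .0748 .082 83.7
```

```text
19.65 [0.6163 0.075  0.0833] [0. 0. 0.] yaw 83.7 F [-4.68 -1.1  10.21] [0.27 0.09 0.08] w 0.0524
(array([0.0005, 0.0003, 0.    ]), array([-0.0002,  0.    ,  0.0013]))
```

Call:
{"fn": "step_arm", "kwargs": {
  "deltas": [
    [[0,0,0,0,0,-0.0005,100],[0,0,0,0,0,-0.0005,100],[0,0,0,0,0,-0.0005,100],[0,0,0,0,0,-0.04,100],[0,0,0,0,0,-0.08,100],[0,0,0.05,0.001,-0.06,-0.08,100],[0,0,0.134,0.002,-0.12,-0.07,100],[0,0,0.134,0.002,-0.1775,-0.048,100],[0,0,0.134,0.002,-0.1775,-0.048,100],[0,0,0.134,0.002,-0.1775,-0.048,100],[0,0,0.134,0.002,-0.1775,-0.048,100]]
  ]
}}

```text
time: 21.02
ee_pos: [0.4417, 0.0966, 0.1309]
eef_rot: [0.788, 0.616, 0.001, 0.0]
ft_force: [0.2, -0.5, -0.5]
width: 0.0868
grip_force: 0.0
```

```bash
python3 rd.py 10 .4399 .0965 .072 76
```

```text
21.525 [0.4405 0.0965 0.1302] [0.0005 0.0001 0.0002] yaw 76.02 F [0.   0.13 0.15] [0.57 0.4  0.73] w 0.087
(array([-0.    , -0.    ,  0.0004]), array([-0.0002, -0.0006,  0.0582]))
```

Call:
{"fn": "step_arm", "kwargs": {
  "deltas": [
    [[0,0,0,0,0,0.04,100],[0,0,0,0,0,0.058,100],[0,0,0,0,0,0.058,100],[0,0,0,0,0,0.058,50],[0,0,0,0,0,0.058,50],[0,0,0,0,0,0.058,50],[0,0,0,0,0,0.058,50],[0,0,0,0,0,0.03,50],[0,0,0,0,0,-0.01,50],[0,0,0,0,0,-0.03,50],[0,0,0,0,0,-0.06,50],[0,0,0,0,0,-0.06,50],[0,0,0,0,0,-0.06,50]]
  ]
}}

```text
time: 23.15
ee_pos: [0.4393, 0.096, 0.1888]
eef_rot: [0.788, 0.616, -0.001, -0.0]
ft_force: [-0.3, -0.2, -5.7]
width: 0.0525
grip_force: 55.0
```

```bash
python3 rd.py 14 .5768 -.0801 .19 77.7
```

```text
23.85 [0.4397 0.0963 0.1895] [0.0003 0.0001 0.0005] yaw 76.02 F [ 0.03 -0.08 -5.1 ] [0.44 0.38 0.39] w 0.0528
(array([ 0.0001,  0.0001, -0.0293]), array([-0.138 ,  0.1757, -0.0005]))
```

Jar 1 weighs about 5.2 N, so it is the carbide one for socket 3.

Call:
{"fn": "step_arm", "kwargs": {
  "deltas": [
    [[0,0,-0.01,-0.03,0.038,0,50],[0,0,-0.02,-0.06,0.076,0,50],[0,0,-0.03,-0.09,0.114,0,50],[0,0,-0.03,-0.12,0.152,0,50],[0,0,-0.03,-0.138,0.1755,0,50],[0,0,-0.03,-0.138,0.1755,0,50],[0,0,-0.03,-0.138,0.1755,0.02,50],[0,0,-0.03,-0.138,0.1755,0.04,50],[0,0,-0.03,-0.138,0.1755,0.06,50],[0,0,-0.03,-0.138,0.1755,0.06,50]]
  ]
}}

```text
time: 25.1
ee_pos: [0.5755, -0.0797, 0.1278]
eef_rot: [0.778, 0.628, -0.001, -0.001]
ft_force: [-0.2, -1.0, -4.8]
width: 0.0525
grip_force: 55.0
```

```bash
python3 rd.py 5 .5768 -.0801 .1 77.7
```

```text
25.35 [ 0.5771 -0.0798  0.1303] [0.0004 0.0001 0.0007] yaw 77.74 F [ 0.24  0.12 -4.77] [0.57 0.45 0.35] w 0.0528
(array([ 0.0015, -0.    ,  0.0007]), array([-0.0003, -0.0003,  0.0303]))
```

Call:
{"fn": "step_arm", "kwargs": {
  "deltas": [
    [[0,0,0,0,0,0.014,50],[0,0,0,0,0,0.02,50],[0,0,0,0,0,0.025,50],[0,0,0,0,0,0.028,50],[0,0,0,0,0,0.028,50]]
  ]
}}

```text
time: 25.98
ee_pos: [0.5769, -0.0801, 0.1019]
eef_rot: [0.779, 0.627, -0.0, 0.0]
ft_force: [-0.3, 0.4, -5.9]
width: 0.053
grip_force: 55.0
```

```bash
python3 rd.py 3 .5768 -.0801 .082 77.7
```

```text
26.125 [ 0.577  -0.08    0.1022] [0.     0.     0.0001] yaw 77.74 F [-0.2  -0.3  -5.24] [0.34 0.14 0.48] w 0.0528
(array([0.0004, 0.0001, 0.0007]), array([-0.0001, -0.0002,  0.0202]))
```

Call:
{"fn": "step_arm", "kwargs": {
  "deltas": [
    [[0,0,0,0,0,0.003,50],[0,0,0,0,0,0.005,50],[0,0,0,0,0,0.007,50],[0,0,0,0,0,0.009,50],[0,0,0,0,0,0.011,50],[0,0,0,0,0,0.013,50],[0,0,0,0,0,0.015,50],[0,0,0,0,0,0.0165,50]]
  ]
}}

```text
time: 27.12
ee_pos: [0.5768, -0.0802, 0.0851]
eef_rot: [0.779, 0.627, -0.0, -0.0]
ft_force: [0.2, -0.9, -4.2]
width: 0.0527
grip_force: 55.0
```

```bash
python3 rd.py 2 .5768 -.0801 .082 77.7
```

```text
27.225 [ 0.5766 -0.0802  0.0849] [0. 0. 0.] yaw 77.73 F [ 0.93 -1.09 -5.32] [0.16 0.42 0.14] w 0.0526
(array([-0.0007,  0.0002,  0.0005]), array([0.0001, 0.0002, 0.0029]))
```

Call:
{"fn": "step_arm", "kwargs": {
  "deltas": [
    [[0,0,0,0,0,0.001,50],[0,0,0,0,0,0.002,50],[0,0,0,0,0,0.003,50],[0,0,0,0,0,0.0035,50],[0,0,0,0,0,0.0035,50]]
  ]
}}

```text
time: 27.85
ee_pos: [0.577, -0.0802, 0.0831]
eef_rot: [0.779, 0.627, -0.0, 0.0]
ft_force: [-4.6, -2.2, 8.9]
width: 0.0527
grip_force: 55.0
```

```bash
python3 rd.py 2 .5768 -.0801 .082 77.7
```

```text
27.95 [ 0.577  -0.0801  0.0831] [0. 0. 0.] yaw 77.73 F [-4.28 -0.88  8.02] [0.2  0.23 0.84] w 0.053
(array([0.0003, 0.0008, 0.0005]), array([-0.    , -0.0002,  0.0011]))
```

Call:
{"fn": "step_arm", "kwargs": {
  "deltas": [
    [[0,0,0,0,0,-0.0005,100],[0,0,0,0,0,-0.0005,100],[0,0,0,0,0,-0.0005,100],[0,0,0,0,0,-0.04,100],[0,0,0,0,0,-0.1,100],[0,0,0,-0.04,-0.03,-0.15,100],[0,0,0,-0.125,-0.1,-0.22,100],[0,0,0,-0.125,-0.1,-0.22,100],[0,0,0,-0.125,-0.1,-0.22,100],[0,0,0,-0.125,-0.1,-0.22,100],[0,0,0,-0.125,-0.1,-0.22,100],[0,0,0,-0.125,-0.1,-0.22,100]]
  ]
}}

```text
time: 29.45
ee_pos: [0.4532, -0.1797, 0.3011]
eef_rot: [0.778, 0.628, 0.0, -0.001]
ft_force: [0.8, 0.9, -0.5]
width: 0.087
grip_force: 0.0
```

```bash
python3 rd.py 4 .5768 -.0801 .082 77.7; python3 look.py w6; python3 - <<'E'
from fit import *
import pickle
from bench import cams
s,w=pickle.load(open('w6.pkl','rb'));T=tool(s)
c=cams.camera('side');np.save('side6.npy',c,allow_pickle=True)
g=w['img'][0:240,220:560,::-1]
def draw(c,T,im,off,f):
    im=cv2.resize(im,None,fx=f,fy=f,interpolation=cv2.INTER_CUBIC)
    for x,y in((.6163,.0749),(.5966,-.0027),(.577,-.0801)):
        for z,col in((.09,(0,200,0)),(.105,(0,0,255))):
            uv=(project(c,ring(.027,z)+[x,y,0],T)+.5-off)*f-.5;cv2.polylines(im,[uv.round().astype(np.int32)],True,col,1)
    return im
a=draw(w,T,g,[220,0],1.3);b=draw(c,None,c['img'][140:300,170:310,::-1],[170,140],2.4)
H=max(a.shape[0],b.shape[0]);a,b=[cv2.copyMakeBorder(i,0,H-i.shape[0],0,0,cv2.BORDER_CONSTANT) for i in(a,b)]
cv2.imwrite('pics/m6.png',np.hstack([a,b]));print(np.hstack([a,b]).shape)
E
```

```text
29.65 [ 0.453  -0.1802  0.3015] [0.0001 0.0002 0.0002] yaw 77.79 F [-0.46  0.2  -0.08] [0.16 0.22 0.3 ] w 0.0868
(array([-0.0006, -0.0005,  0.0016]), array([0.1239, 0.1   , 0.2195]))
29.65 [ 0.4529 -0.1805  0.3017] [ 7.783e-01  6.279e-01  0.000e+00 -4.000e-04] [-0.45  0.57  0.43] [ 1.    0.05 -0.73  1.69  0.03  1.42  0.06]
(384, 778, 3)
```

View pics/m6.png

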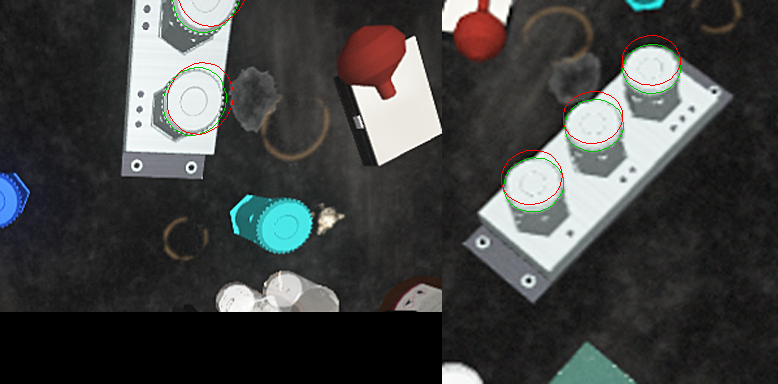

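The green outlines (caps at home height) match all three caps in the side view, at (651,68), (593,124) and (531,184). The red outlines, 15 mm high, do not. The gripper is clear, so I hand the job in.

```bash
python3 -c "
from bench import r
print(r.close_job())"
```

```text
the job is handed in; nothing more can be done
None
```

The job is handed in at about 30 s: all three jars were weighed, pressed home and let go (2.5 N in socket 1, 3.6 N in socket 2, 5.2 N in socket 3), and the cameras show the caps at home height; no verdict came back.

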